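# Turn the bitters carousel to the green bottle and hold it

## Task

Bring the green bitters bottle on the revolving bottle stand round to the front: first swing the clamp lever on the stand's side fully open, which frees the turntable, then turn the turntable by the bar handle on top of its column until the green bottle stands squarely at the brass pointer at the front. Finish while still gripping the bar handle and holding the turntable still there, so that the bottle can be taken out; leave the lever open, keep everything upright in its well and do not disturb the other things on the worktop.

Things in the scene. Friction and masses are not known exactly. Their poses are not given: they have to be found in the camera images.
- stand: Revolving bottle stand, fixed: dark round plinth 252 mm across, 18 mm high. Origin: centre of its underside, on the turntable's axis. Its x axis points to the back, z up. At its front, exactly along its -x, a brass cone pointer on a tongue points at the axis (tip 126 mm from it, 22 mm up). On it turns a walnut disc with steel edge, 236 mm across, top at 40 mm
- clamp_lever (a joint): Angle of the steel clamp lever at the stand's right side, turning level on a vertical pin: 0 = shut at its stop, cam pressed on the disc's edge; grows counter-clockwise from above (knob goes outward, then away from the robot) to 1.0 rad, fully open at the other stop. Cam is free past about 0.57. Starts within 0.12 of shut, needs 1 to 6 N at the knob, stays where left
- lever_knob (a point): Middle of the upright black round knob on the end of the clamp lever: 18 mm in diameter, from 56 to 83 mm above the worktop (this point 70 mm); the lever below it is 13 mm wide and ends 49 mm above the worktop
- clamp_pivot (a point): Pin head of the clamp, on the lever's turning axis, 55 mm above the worktop; the knob's axis is 78 mm from it
- turntable (a joint): Angle that the turntable has turned since the start, rad, counter-clockwise positive seen from above; turns without end either way. Free bearing with slight friction (about 0.02 N m); with the clamp shut it is braked; the lever drags it along by up to 0.1 rad as it opens
- grip_bar (a point): Middle of the level bar handle on top of the column, on the turntable's axis, 200 mm above the worktop: walnut bar 16 to 17 mm thick and 70 mm long, along this point's x axis (z up); it turns with the turntable. The column below is 14 mm thick
- green_bottle: Bitters bottle of dark green glass with a cream cap, 47 mm in diameter and 120 mm high, loose in one of the wells (which one varies). Origin: centre of its underside. Spare bottles that look alike stand on the tray at the back and play no part
- amber_bottle: Bitters bottle of amber brown glass with a black cap, 44 mm in diameter and 105 mm high, loose in a well. Origin: centre of its underside
- red_bottle: Bitters bottle of red glass with a black cap, 42 mm in diameter and 95 mm high, loose in a well. Origin: centre of its underside
- jigger: Steel double-cone measure, 43 mm in diameter and 84 mm high, loose in a well. Origin: centre of its underside
- silver_cup: Small silver cup, 53 mm in diameter and 46 mm high, loose in a well. Origin: centre of its underside
- rocks_glass: Clear rocks glass, 80 mm in diameter and 92 mm high, loose on the worktop to the right of the stand. Origin: centre of its underside
- shaker_tin: Silver shaker tin, 108 mm in diameter and 175 mm high, loose on the worktop to the left of the stand. Origin: centre of its underside
- disc_top (a point): Centre of the turntable's top, on the axis, 40 mm above the worktop; turns with it. Five steel wells stand on it (inner radius 25 mm, wall tops 74 mm above the worktop), centres 78 mm from the axis, 72 degrees apart. Things in them end below 165 mm. A 14 mm steel column in the middle carries the bar handle

How it is judged:
By the outcome, as a careful person would: the job done as asked, in the order asked, and still so for the second after the job is handed in, while the arm keeps its last pose, push and grip.
It also fails if it takes over 64 s, if anything falls off the work surface, if the arm or the gripper's body presses on something with over 40 N, if the wrist force passes 120 N, or if a joint passes its speed limit or range.

## Robot

A 6-joint arm with a two-finger parallel gripper is mounted at the origin on a cart in front of the work surface, level with it; the furniture and walls round the work are solid. World frame = base frame: x ahead of the robot, y to its left, z up, the work surface at z = 0. Lengths are in m, angles in rad, forces in N, time in s.
With the tool pointing down it reaches from about 0.275 to 0.825 m from the base axis. Payload 5.2 kg.
Tool frame: the origin (TCP) lies on the centre line of the jaws, within the pads' length; the fingertips stand 11 mm ahead of it and the grasp point (between the pads) lies 8 mm behind it (tips_ahead is the distance from the TCP to the fingertips, in m); z points along the fingers, y is the line along which they close (so a half turn about z gives the same grasp; the last joint's range is limited). The gripper opens to 93 mm and grips with 3 to 60 N. Pads are 15 mm wide; open, the fingers measure 128 mm over their backs; the gripper's body (75 mm by 188 mm) begins 65 mm behind the grasp point.
Start: joints at [-1.383, 0.259, 1.535, -0, 1.348, -0.203], TCP at [0.21, -0.509, 0.23] pointing down, gripper open.
Joint ranges: [-3.14, 3.14], [-0.91, 2.08], [0.19, 2.58], [-1.22, 4.36], [0.22, 2.71], [-3.12, 3.12]. Speed limits (rad/s): [2.57, 2.57, 3.14, 3.14, 3.14, 3.14].

## Interface

Orientations are given as a unit quaternion [x, y, z, w].
In Python, from cell import sense, snapshot, sign_off, tips_ahead gives the robot as it stands.
- The arm moves only by the tool drive_tool, never from a script. Its argument "targets" is a list of rows, each a list of 3 entries, a list of its own where there are three numbers: the closure, from -1 (fully open) to 1 (shut), then the shift along the tool's x, y, z in cm, then the turn, a rotation vector about the tool's x, y, z in units of 6 degrees (1.0 is 6 degrees). A call has exactly 5 rows; each row is the pose to reach, as a shift and turn from the pose commanded when the call began, along the tool's axes at that moment; what a row does not reach only later rows make up. A row lasts 1/10 s, in which the tool goes at most 50 mm and 8.59 degrees, less where a joint would pass 70% of its speed; a pose out of reach is approached as far as the arm can. A call with a gripper value outside its range is refused whole. The fingers move at their own pace and stop on an object; the grip force is fixed at half the most. Time passes only in rows, so rows that repeat a pose let the fingers close, or fill a call up. It gives the time, the measured TCP pose, the force, the opening and the grip force at its end, in the units of the state.
- sense(): the state, without advancing time (a new reading comes with each control period).
- snapshot(name): name is "scene" or "top"; returns a dict with "img" (420x560x3 uint8, red, green, blue), "depth" (420x560 float32, m along the optical axis (not along the pixel's ray), 0 where there is no reading), "fx", "fy", "cx", "cy" (pixels), "extrinsics" (4x4, takes a point from camera to world coordinates). Camera axes: x right, y up, looking along -z (the intrinsics and any distortion apply to the point x, -y, -z); pixel columns grow to the right and rows downward; lengths in m; the calibration is good to about 2 mm. A picture is of the moment at which its call begins.
- sign_off(): hands the job in; it is judged then, once.
The state is a dict: "time": time; "q": joint angles; "joint_velocities": joint speeds; "joint_torque": joint torques, N m; "tool_pos": TCP position; "tool_rot": TCP orientation; "contact_force": force on the tool from outside, world axes, zero at the start; "ft_torque": the same for the moment, N m; "opening": finger opening in m; "grasp_force": force on a finger pad.
Only numpy, scipy, OpenCV 4.12 (cv2) and the standard library are available. Lean on these libraries where they do the work, as an engineer would, in place of code of your own. Each camera call takes 0.05 s, during which the arm holds its last target. There are 200 camera calls.

## Working session

There is one attempt and no reset: what is moved stays moved. The work goes in short steps, Python scripts to look and compute and a tool call to move; the robot and the scene stay as the last step left them, time stands still between calls to the robot, and variables do not carry over. Pictures are saved under pics/ and viewed, at most 10 in all, crops included, and the job is handed in when it is done.

Besides the shell and the picture viewer there is one more tool, called after "Call:" as name(argument=value, ...) on one line, values as JSON. drive_tool: Moves the arm, as the interface text tells. Its arguments: {"type":"object","properties":{"targets":{"type":"array","items":{"type":"array"}}},"required":["targets"]}

```bash
ls; mkdir -p pics; python3 - <<'E'
from cell import *
import cv2,pickle,numpy as np
s=sense();print(s['tool_pos'],s['tool_rot'],tips_ahead, s['time'])
for n in('scene','top'):
    d=snapshot(n);pickle.dump(d,open(n+'.pkl','wb'));cv2.imwrite(f'pics/{n}0.png',d['img'][:,:,::-1]);print(d['fx'],d['fy'],d['cx'],d['cy'],np.round(d['extrinsics'],3).tolist(), [k for k in d])
E
```

```text
pics
[ 0.20941578 -0.50797402  0.22883585] [ 9.80968095e-01  1.94166839e-01 -1.36339536e-05 -9.13725569e-04] 0.011 0.0
524.5115476093315 524.5115476093315 282.14580081083596 212.71926466077971 [[-0.802, 0.387, -0.454, -0.093], [-0.597, -0.525, 0.607, 0.817], [-0.004, 0.758, 0.652, 1.073], [0.0, 0.0, 0.0, 1.0]] ['img', 'depth', 'fx', 'fy', 'cx', 'cy', 'extrinsics']
393.1956949527697 393.1956949527697 273.6732390351947 210.40770705133107 [[0.02, 0.994, -0.108, 0.414], [-1.0, 0.019, -0.014, -0.02], [-0.012, 0.108, 0.994, 1.31], [0.0, 0.0, 0.0, 1.0]] ['img', 'depth', 'fx', 'fy', 'cx', 'cy', 'extrinsics']
```

View pics/top0.png

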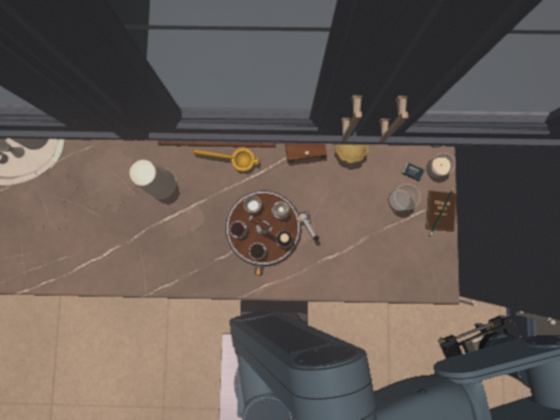

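View pics/scene0.png

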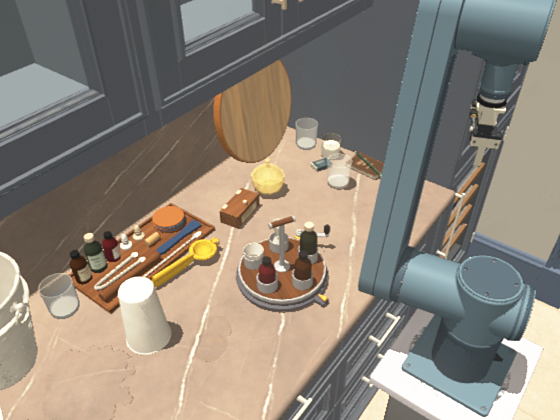

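The top view shows the stand centred near (263,228), with the pointer at (259,271). The lever pivot is near (303,218), the knob near (317,239), and the green bottle's cream cap at (284,238). I'll zoom in next.

```bash
cat > h.py <<'E'
import numpy as np,cv2,pickle
def ray(d,u,v,z):
    E=d['extrinsics'];r=E[:3,:3]@np.array([(u-d['cx'])/d['fx'],-(v-d['cy'])/d['fy'],-1]);o=E[:3,3]
    return o+r*(z-o[2])/r[2]
def cloud(d):
    v,u=np.mgrid[:420,:560];D=d['depth'];E=d['extrinsics']
    P=np.stack([(u-d['cx'])/d['fx']*D,-(v-d['cy'])/d['fy']*D,-D],-1)
    return P@E[:3,:3].T+E[:3,3]
def proj(d,p):
    E=d['extrinsics'];c=E[:3,:3].T@(np.array(p)-E[:3,3]);return c[0]/-c[2]*d['fx']+d['cx'],c[1]/c[2]*d['fy']+d['cy']
E
python3 - <<'E'
from h import *
t=pickle.load(open('top.pkl','rb'));s=pickle.load(open('scene.pkl','rb'))
a=cv2.resize(t['img'][182:282,215:335],None,fx=6,fy=6,interpolation=cv2.INTER_CUBIC)
cv2.imwrite('pics/topc.png',a[:,:,::-1])
b=cv2.resize(s['img'][205:310,225:345],None,fx=5.5,fy=5.5,interpolation=cv2.INTER_CUBIC)
cv2.imwrite('pics/scc.png',b[:,:,::-1])
P=cloud(t);print((t['depth']>0).mean())
for z0,z1 in((.19,.206),(.15,.17),(.13,.15),(.115,.13),(.1,.115),(.065,.09)):
    m=((P[...,2]>z0)&(P[...,2]<z1)&(P[...,0]>.2)&(P[...,0]<.65)&(abs(P[...,1])<.25)).astype(np.uint8)
    n,l,st,c=cv2.connectedComponentsWithStats(m)
    for i in range(1,n):
        if st[i,4]>5:
            Q=P[l==i]; w=np.linalg.eigh(np.cov(Q[:,:2].T)); print(z0,np.round(c[i],1),st[i,4],np.round(Q.mean(0),4),np.round(np.sqrt(w[0]),4),np.round(w[1][:,1],3))
E
```

```text
0.9960714285714286
0.19 [257.3 219.3] 11 [0.5073 0.0416 0.2034] [0.0013 0.0071] [0.458 0.889]
0.19 [250.7 219.7] 6 [0.5057 0.0602 0.2047] [0.0028 0.003 ] [0.698 0.717]
0.19 [256.6 223. ] 9 [0.4968 0.0434 0.2029] [0.0028 0.0049] [0.417 0.909]
0.19 [265.2 228.3] 16 [0.4822 0.0185 0.2027] [0.003  0.0091] [0.501 0.865]
0.19 [247.5 314. ] 6 [0.2441 0.0627 0.1963] [0.0002 0.0057] [-0.162  0.987]
0.15 [283.9 237.5] 58 [ 0.459  -0.0348  0.1628] [0.0061 0.0065] [0.011 1.   ]
0.13 [235.4 227.9] 44 [0.4857 0.1101 0.1381] [0.0054 0.0058] [0.143 0.99 ]
0.13 [284.2 238.1] 56 [ 0.4584 -0.0364  0.1344] [0.0113 0.0114] [-0.934 -0.357]
0.13 [255.3 250.5] 42 [0.4197 0.0483 0.1472] [0.0056 0.0063] [-0.879  0.477]
0.115 [280.4 207.5] 60 [ 0.5513 -0.0234  0.1227] [0.0119 0.0127] [-0.98   0.201]
0.115 [239.5 225.7] 6 [0.4941 0.1    0.1175] [0.0024 0.0034] [0.422 0.907]
0.115 [239.  230.4] 8 [0.4796 0.1008 0.1208] [0.0017 0.005 ] [-0.681  0.732]
0.115 [283.4 238.4] 72 [ 0.4577 -0.034   0.1255] [0.0144 0.0147] [-0.935 -0.353]
0.115 [256.5 250.7] 87 [0.4193 0.0464 0.12  ] [0.0114 0.0122] [-0.952 -0.308]
0.1 [280.2 207.8] 40 [ 0.5521 -0.0227  0.1077] [0.0084 0.0092] [0.207 0.978]
0.1 [236.8 228.8] 83 [0.4849 0.1088 0.1096] [0.0123 0.0126] [-0.951  0.308]
0.1 [262.3 248.3] 7 [0.4271 0.0294 0.1112] [0.0014 0.0059] [-0.9   -0.437]
0.065 [251.6 203.4] 109 [0.5679 0.0677 0.0772] [0.0166 0.0172] [-0.893 -0.45 ]
0.065 [278.1 212.7] 30 [ 0.5406 -0.0165  0.0731] [0.0124 0.0204] [0.617 0.787]
0.065 [239.3 224.2] 24 [0.5017 0.1051 0.0734] [0.0079 0.0181] [0.302 0.953]
0.065 [231.5 233.2] 12 [0.4727 0.1289 0.0739] [0.0024 0.0127] [-0.787 -0.617]
0.065 [242.4 234.5] 13 [0.4695 0.0945 0.0743] [0.0023 0.0099] [-0.686  0.727]
0.065 [315.7 237.7] 28 [ 0.4637 -0.1351  0.0805] [0.0046 0.0047] [-0.941  0.34 ]
0.065 [251.9 253.5] 22 [0.4108 0.063  0.074 ] [0.007  0.0178] [-0.882 -0.471]
0.065 [264.  248.5] 13 [0.4268 0.0256 0.0735] [0.0024 0.0097] [-0.933 -0.36 ]
```

View pics/topc.png

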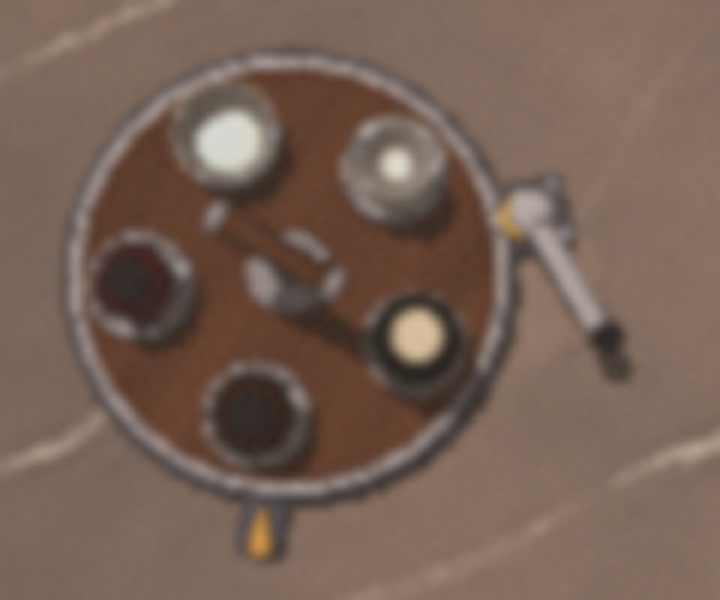

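View pics/scc.png

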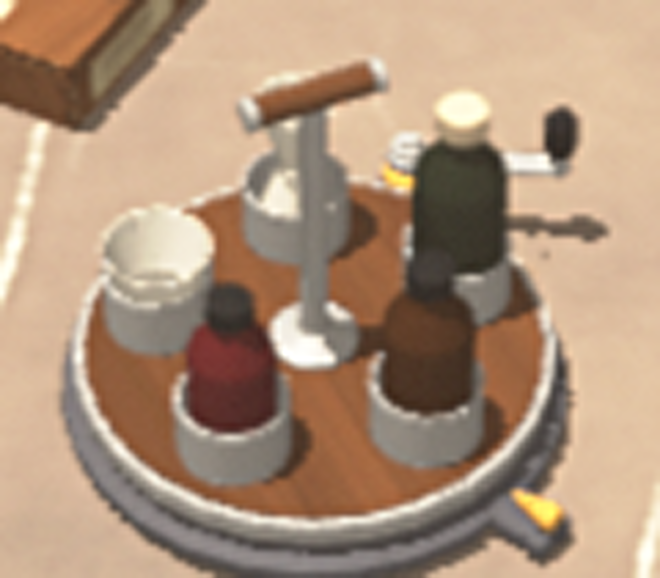

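```bash
cat > fit.py <<'E'
from h import *
from scipy.optimize import least_squares
def wells(t):
    # cap tops: blobs by height -> fit of pentagon radius 78 mm (order cw from above: green, amber?, ...)
    P=cloud(t);img=t['img']
    return P
E
python3 - <<'E'
from h import *
from scipy.optimize import least_squares
t=pickle.load(open('top.pkl','rb'))
ob=np.array([[.459,-.0348],[.4197,.0483],[.4857,.1101],[.568,.068],[.5515,-.023]])
f=lambda p:np.ravel([[p[0]+.078*np.cos(p[2]-k*2*np.pi/5),p[1]+.078*np.sin(p[2]-k*2*np.pi/5)] for k in range(5)]-ob)
r=least_squares(f,[.5,.03,-2]);print('pent',r.x,np.round(r.fun*1000,1))
im=t['img'].astype(int);hsv=cv2.cvtColor(t['img'],cv2.COLOR_RGB2HSV)
# disc rim: bright ring ellipse fit on ring points along rays
c=np.array([263.,228.]);pts=[]
for a in np.arange(0,2*np.pi,.06):
    rr=np.arange(32,40,.25);u=c[0]+rr*np.cos(a);v=c[1]+rr*np.sin(a)
    g=cv2.remap(t['img'].astype(np.float32).min(2),u.astype(np.float32)[None],v.astype(np.float32)[None],1)[0]
    k=g.argmax();w=ray(t,u[k],v[k],.04);pts.append(w[:2])
pts=np.array(pts)
r2=least_squares(lambda p:np.hypot(pts[:,0]-p[0],pts[:,1]-p[1])-p[2],[.5,.03,.118],loss='soft_l1',f_scale=.002);print('rim',r2.x)
m=((hsv[...,0]>12)&(hsv[...,0]<28)&(hsv[...,1]>140)&(hsv[...,2]>90)).astype(np.uint8);m[:,:215]=0;m[:,335:]=0;m[:182]=0;m[282:]=0
n,l,st,ce=cv2.connectedComponentsWithStats(m)
for i in range(1,n):print(st[i],ce[i],ray(t,*ce[i],.022 if ce[i][1]>250 else .03))
q=lambda x,y,z:ray(t,215+(x-2.5)/6,182+(y-2.5)/6,z)
print('tip',q(262,505,.022),'tongue',q(261,545,.018))
e=[q(215,217,.203),q(335,280,.203)];print('bar',e,(e[0]+e[1])/2,np.arctan2(*(e[1]-e[0])[1::-1]))
print('pivot',q(528,208,.055))
k=q(604,335,.083);print('knob',k)
E
```

```text
pent [ 0.49678     0.03372    -2.06528364] [ 0.8 -0.1  0.3 -0.6  0.7  0.9 -0.9 -0.5 -0.9  0.3]
rim [0.49616721 0.03259303 0.11570827]
[257 268   3   7  15] [258.         271.26666667] [0.35369217 0.0452424  0.022     ]
tip [0.37141958 0.04486182 0.022     ] tongue [0.3498152  0.04508433 0.018     ]
bar [array([0.51130861, 0.06115424, 0.203     ]), array([0.48268784, 0.00398218, 0.203     ])] [0.49699822 0.03256821 0.203     ] -2.0349298491288703
pivot [ 0.53237472 -0.0949857   0.055     ]
knob [ 0.46433971 -0.13348071  0.083     ]
```

Call:
drive_tool(targets=[[-1,[3.8,-2.5,0],[0,0,-1.1]],[-1,[7.6,-5.0,0],[0,0,-2.2]],[-1,[11.4,-7.5,0],[0,0,-3.3]],[-1,[15.2,-10.0,0],[0,0,-4.4]],[-1,[18.9,-12.4,0],[0,0,-5.6]]])

```text
time: 0.6
tool_pos: [0.3376, -0.32, 0.2294]
tool_rot: [0.882, 0.471, 0.0, -0.0]
contact_force: [1.0, -0.3, -0.5]
opening: 0.093
grasp_force: 0.0
```

```bash
cat > go.py <<'E'
import sys,numpy as np
from cell import sense
from scipy.spatial.transform import Rotation as R
def go(p,yaw):  # yaw = world angle of tool x; prints shift cm, turn units
    s=sense();A=R.from_quat(s['tool_rot']);a=np.array([np.cos(yaw),np.sin(yaw),0])
    B=R.from_matrix(np.c_[a,np.cross([0,0,-1],a),[0,0,-1]])
    print('t',s['time'],'pos',np.round(s['tool_pos'],4),'open',s['opening'],'grip',s['grasp_force'],'F',np.round(s['contact_force'],1))
    print('shift',np.round(A.inv().apply(np.array(p)-s['tool_pos'])*100,2),'turn',np.round(np.degrees((A.inv()*B).as_rotvec())/6,2))
if __name__=='__main__': go([float(x) for x in sys.argv[1:4]],float(sys.argv[4]))
E
python3 go.py .464 -.134 .2 1.571
```

```text
t 0.6 pos [ 0.3376 -0.32    0.2294] open 0.09301907798136588 grip 0.0 F [ 1.  -0.3 -0.5]
shift [22.49  0.18  2.95] turn [-0.   -0.   -5.63]
```

Call:
drive_tool(targets=[[-1,[4.5,0,0.6],[0,0,-1.1]],[-1,[9.0,0,1.2],[0,0,-2.2]],[-1,[13.5,0.1,1.8],[0,0,-3.3]],[-1,[18.0,0.2,2.4],[0,0,-4.5]],[-1,[22.5,0.2,3.0],[0,0,-5.6]]])

```text
time: 1.1
tool_pos: [0.4652, -0.1347, 0.1992]
tool_rot: [0.708, 0.706, -0.0, -0.0]
contact_force: [0.1, -0.6, 0.5]
opening: 0.0927
grasp_force: 0.0
```

```bash
python3 go.py .464 -.134 .069 1.571; python3 - <<'E'
from cell import *;import cv2
d=snapshot('scene');cv2.imwrite('pics/s1.png',cv2.resize(d['img'][150:310,225:425],None,fx=3,fy=3,interpolation=2)[:,:,::-1])
E
```

```text
t 1.1 pos [ 0.4652 -0.1347  0.1992] open 0.09273957044539786 grip 0.0 F [ 0.1 -0.6  0.5]
shift [ 0.07 -0.12 13.02] turn [-0.   -0.   -0.02]
```

View pics/s1.png

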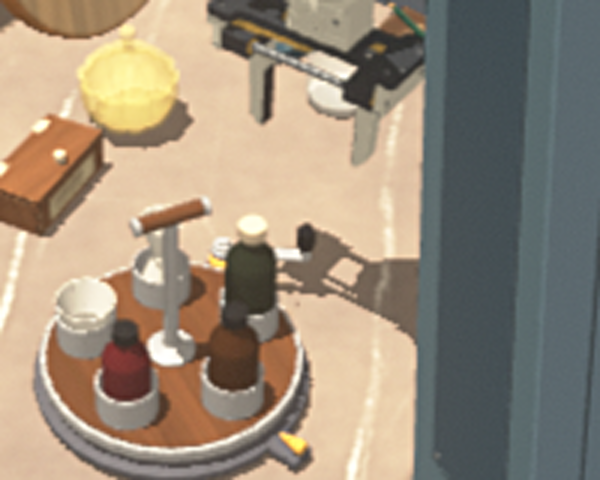

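The open fingers hang above the knob (crop 305,237), with nothing underneath them. I'll descend and close on the knob.

Call:
drive_tool(targets=[[-1,[0,-0.1,3.0],[0,0,0]],[-1,[0,-0.1,6.0],[0,0,0]],[-1,[0,-0.1,9.0],[0,0,0]],[-1,[0,-0.1,11.5],[0,0,0]],[-1,[0,-0.1,13.0],[0,0,0]]])

```text
time: 1.65
tool_pos: [0.4621, -0.1358, 0.0674]
tool_rot: [0.71, 0.704, -0.001, -0.002]
contact_force: [-0.1, -1.0, -0.3]
opening: 0.093
grasp_force: 0.0
```

Call:
drive_tool(targets=[[1,[0,0,0],[0,0,0]],[1,[0,0,0],[0,0,0]],[1,[0,0,0],[0,0,0]],[1,[0,0,0],[0,0,0]],[1,[0,0,0],[0,0,0]]])

```text
time: 2.15
tool_pos: [0.464, -0.1367, 0.0705]
tool_rot: [0.71, 0.705, 0.0, 0.001]
contact_force: [0.0, 0.4, -0.6]
opening: 0.0571
grasp_force: 0.0
```

Call:
drive_tool(targets=[[1,[0,0,0],[0,0,0]],[1,[0,0,0],[0,0,0]],[1,[0,0,0],[0,0,0]],[1,[0,0,0],[0,0,0]],[1,[0,0,0],[0,0,0]]])

```text
time: 2.65
tool_pos: [0.4637, -0.1364, 0.0696]
tool_rot: [0.71, 0.705, 0.0, 0.0]
contact_force: [7.7, 3.9, -2.5]
opening: 0.0176
grasp_force: 12.1
```

Call:
drive_tool(targets=[[1,[0,0,0],[0,0,0]],[1,[0,0,0],[0,0,0]],[1,[0,0,0],[0,0,0]],[1,[0,0,0],[0,0,0]],[1,[0,0,0],[0,0,0]]])

```text
time: 3.15
tool_pos: [0.4638, -0.1364, 0.0697]
tool_rot: [0.71, 0.705, 0.0, 0.0]
contact_force: [2.7, 2.0, -1.9]
opening: 0.0174
grasp_force: 30.0
```

```bash
python3 - <<'E'
from cell import *;import numpy as np
from scipy.spatial.transform import Rotation as R
s=sense();A=R.from_quat(s['tool_rot']);p=np.array(s['tool_pos']);print(p,s['opening'],s['grasp_force'],s['contact_force'])
c=np.array([.5324,-.095])
v=np.array([.464,-.1335])-c;print(np.linalg.norm(v),np.arctan2(v[1],v[0]))
for a in np.arange(.1,1.11,.1):
    w=R.from_euler('z',a).apply(np.r_[v,0]);print(round(a,2),np.round(A.inv().apply(w-np.r_[v,0])*100,2))
E
```

```text
[ 0.4637687  -0.1363786   0.06965641] 0.017396456096228714 29.99954581260681 [ 2.66998207  1.99475104 -1.87637149]
0.0784908274895863 -2.6289255890110805
0.1 [-0.66  0.42  0.  ]
0.2 [-1.28  0.91  0.  ]
0.3 [-1.84  1.46  0.  ]
0.4 [-2.35  2.06  0.  ]
0.5 [-2.79  2.7   0.  ]
0.6 [-3.17  3.39  0.  ]
0.7 [-3.47  4.11  0.  ]
0.8 [-3.7   4.86  0.  ]
0.9 [-3.86  5.63  0.  ]
1.0 [-3.94  6.41  0.  ]
1.1 [-3.94  7.2   0.  ]
```

Call:
drive_tool(targets=[[1,[-0.66,0.42,0],[0,0,0]],[1,[-1.28,0.91,0],[0,0,0]],[1,[-1.84,1.46,0],[0,0,0]],[1,[-2.35,2.06,0],[0,0,0]],[1,[-2.79,2.7,0],[0,0,0]]])

```text
time: 3.65
tool_pos: [0.4882, -0.1655, 0.0694]
tool_rot: [0.709, 0.705, -0.002, -0.002]
contact_force: [-8.3, -3.0, 4.9]
opening: 0.0174
grasp_force: 30.0
```

Call:
drive_tool(targets=[[1,[-0.38,0.69,0],[0,0,0]],[1,[-0.68,1.41,0],[0,0,0]],[1,[-0.91,2.16,0],[0,0,0]],[1,[-0.91,2.16,0],[0,0,0]],[1,[-0.91,2.16,0],[0,0,0]]])

```text
time: 4.15
tool_pos: [0.5109, -0.1782, 0.0697]
tool_rot: [0.709, 0.705, -0.003, 0.001]
contact_force: [-7.0, -11.9, 0.6]
opening: 0.0174
grasp_force: 30.0
```

Call:
drive_tool(targets=[[1,[-0.2,0.4,0],[0,0,0]],[1,[-0.3,0.8,0],[0,0,0]],[1,[-0.3,1.2,0],[0,0,0]],[1,[-0.3,1.5,0],[0,0,0]],[1,[-0.3,1.5,0],[0,0,0]]])

```text
time: 4.65
tool_pos: [0.5231, -0.1819, 0.0695]
tool_rot: [0.709, 0.705, -0.005, -0.001]
contact_force: [-16.7, -16.8, 5.7]
opening: 0.017
grasp_force: 30.4
```

Call:
drive_tool(targets=[[1,[-0.1,0.2,0],[0,0,0]],[1,[-0.1,0.4,0],[0,0,0]],[1,[-0.1,0.4,0],[0,0,0]],[1,[-0.1,0.4,0],[0,0,0]],[1,[-0.1,0.4,0],[0,0,0]]])

```text
time: 5.15
tool_pos: [0.5236, -0.1821, 0.0692]
tool_rot: [0.709, 0.705, -0.007, -0.003]
contact_force: [-25.7, -14.7, 12.2]
opening: 0.0168
grasp_force: 30.4
```

Call:
drive_tool(targets=[[1,[0,-0.3,0],[0,0,0]],[1,[0,-0.4,0],[0,0,0]],[-1,[0,-0.4,0],[0,0,0]],[-1,[0,-0.4,0],[0,0,0]],[-1,[0,-0.4,0],[0,0,0]]])

```text
time: 5.65
tool_pos: [0.5272, -0.1786, 0.0697]
tool_rot: [0.71, 0.704, 0.0, 0.0]
contact_force: [-0.4, 0.0, -0.2]
opening: 0.0361
grasp_force: 0.0
```

Call:
drive_tool(targets=[[-1,[0,0,0],[0,0,0]],[-1,[0,0,0],[0,0,0]],[-1,[0,0,0],[0,0,0]],[-1,[0,0,0],[0,0,0]],[-1,[0,0,0],[0,0,0]]])

```text
time: 6.15
tool_pos: [0.5269, -0.1778, 0.0696]
tool_rot: [0.71, 0.705, -0.0, 0.0]
contact_force: [0.6, 0.1, -0.9]
opening: 0.076
grasp_force: 0.0
```

Call:
drive_tool(targets=[[-1,[0,0,-3],[0,0,0]],[-1,[0,0,-7],[0,0,0]],[-1,[0,0,-11],[0,0,0]],[-1,[0,0,-15],[0,0,0]],[-1,[0,0,-19],[0,0,0]]])

```text
time: 6.65
tool_pos: [0.5266, -0.1777, 0.2614]
tool_rot: [0.71, 0.705, 0.0, 0.0]
contact_force: [0.2, 0.6, -0.3]
opening: 0.093
grasp_force: 0.0
```

```bash
python3 go.py .4965 .033 .26 1.107; python3 - <<'E'
from cell import *;import cv2,pickle
d=snapshot('top');pickle.dump(d,open('top2.pkl','wb'));a=cv2.resize(d['img'][182:282,215:335],None,fx=6,fy=6,interpolation=2)
cv2.imwrite('pics/t2.png',a[:,:,::-1])
d=snapshot('scene');pickle.dump(d,open('scene2.pkl','wb'))
E
```

```text
t 6.65 pos [ 0.5266 -0.1777  0.2614] open 0.09303588416203411 grip 0.0 F [ 0.2  0.6 -0.3]
shift [21.05 -3.16  0.14] turn [0.   0.   4.36]
```

View pics/t2.png

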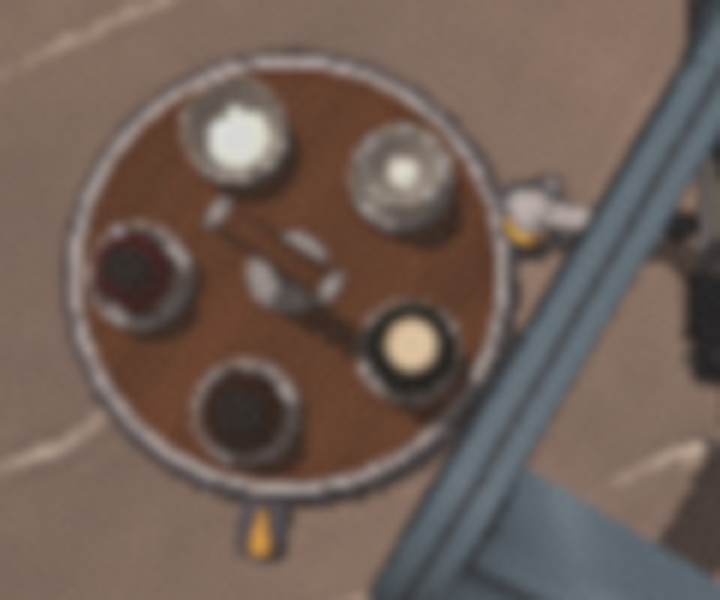

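The lever now points outward, with its knob at crop (680,225). The turntable was dragged slightly clockwise, putting the green cap at (411,346). I'll measure the wells again.

```bash
cat > pent.py <<'E'
from h import *
from scipy.optimize import least_squares
AX=np.array([.4965,.0331]);PTR=np.arctan2(.0452-.0331,.3537-.4965)
def blobs(d):
    P=cloud(d);out=[]
    for z0,z1 in((.153,.17),(.141,.152),(.13,.141),(.118,.129)):
        m=((P[...,2]>z0)&(P[...,2]<z1)&(np.hypot(P[...,0]-AX[0],P[...,1]-AX[1])<.105)&(np.hypot(P[...,0]-AX[0],P[...,1]-AX[1])>.05)).astype(np.uint8)
        n,l,st,c=cv2.connectedComponentsWithStats(m)
        for i in range(1,n):
            if st[i,4]>8: q=P[l==i].mean(0);v=q[:2]-AX;print(z0,st[i,4],np.round(q,4),'r',round(np.hypot(*v),4),'deg',round(np.degrees(np.arctan2(v[1],v[0]))%360,1))
    print('ptr deg',np.degrees(PTR)%360)
E
python3 - <<'E'
from pent import *
for n in('top','top2','scene','scene2'):
    print(n);blobs(pickle.load(open(n+'.pkl','rb')))
t=pickle.load(open('top2.pkl','rb'));q=lambda x,y,z:ray(t,215+(x-2.5)/6,182+(y-2.5)/6,z)
e=[q(218,212,.203),q(333,285,.203)];print('bar',e,(e[0]+e[1])/2,np.arctan2(*(e[0]-e[1])[1::-1]))
E
```

```text
top
0.153 58 [ 0.459  -0.0348  0.1628] r 0.0776 deg 241.1
0.141 51 [0.4197 0.0475 0.1479] r 0.0781 deg 169.4
0.13 38 [0.4852 0.1101 0.1375] r 0.0779 deg 98.3
0.13 54 [ 0.4587 -0.0365  0.1341] r 0.0792 deg 241.5
0.118 42 [ 0.5541 -0.0208  0.1235] r 0.0789 deg 316.9
0.118 10 [ 0.4785 -0.0318  0.1249] r 0.0674 deg 254.5
0.118 13 [ 0.4654 -0.0535  0.1246] r 0.092 deg 250.2
0.118 33 [ 0.4478 -0.028   0.1249] r 0.0781 deg 231.4
0.118 57 [0.4201 0.0456 0.1216] r 0.0775 deg 170.7
ptr deg 175.1566748288449
top2
0.153 59 [ 0.4539 -0.0325  0.1632] r 0.0782 deg 237.0
0.141 47 [0.4204 0.0521 0.1478] r 0.0785 deg 166.0
0.13 39 [0.4912 0.1107 0.1368] r 0.0778 deg 93.9
0.13 56 [ 0.4519 -0.0327  0.1335] r 0.0795 deg 235.9
0.118 28 [ 0.5516 -0.0321  0.1228] r 0.0854 deg 310.2
0.118 12 [ 0.5363 -0.0158  0.1241] r 0.063 deg 309.2
0.118 10 [ 0.4671 -0.0164  0.1244] r 0.0576 deg 239.3
0.118 9 [ 0.4747 -0.0342  0.1252] r 0.0707 deg 252.0
0.118 31 [ 0.441  -0.0333  0.1244] r 0.0865 deg 230.1
0.118 61 [0.4215 0.0514 0.1218] r 0.0772 deg 166.3
ptr deg 175.1566748288449
scene
0.153 70 [ 0.4558 -0.0314  0.1609]
[... 564 characters left out ...]
scene2
0.153 69 [ 0.4514 -0.0295  0.1611] r 0.0771 deg 234.2
0.141 26 [ 0.4504 -0.0241  0.1459] r 0.0734 deg 231.1
0.141 64 [0.4185 0.0547 0.1464] r 0.0809 deg 164.6
0.13 68 [ 0.4487 -0.0245  0.1346] r 0.0748 deg 230.3
0.13 57 [0.4887 0.1131 0.1363] r 0.0803 deg 95.5
0.13 23 [0.4162 0.0599 0.1359] r 0.0847 deg 161.5
0.118 9 [ 0.5425 -0.0089  0.1232] r 0.0623 deg 317.6
0.118 84 [ 0.4454 -0.0212  0.1241] r 0.0746 deg 226.7
0.118 75 [0.4147 0.059  0.1227] r 0.0858 deg 162.4
0.118 30 [0.4863 0.1178 0.1225] r 0.0853 deg 96.9
ptr deg 175.1566748288449
bar [array([0.5137005 , 0.05980182, 0.203     ]), array([0.48032053, 0.00487198, 0.203     ])] [0.49701052 0.0323369  0.203     ] 1.0247462388244426
```

Call:
drive_tool(targets=[[-1,[4.2,-0.6,0.1],[0,0,1.0]],[-1,[8.4,-1.3,0.1],[0,0,2.0]],[-1,[12.6,-1.9,0.1],[0,0,3.0]],[-1,[16.8,-2.5,0.1],[0,0,4.0]],[-1,[21.0,-3.1,0.1],[0,0,5.1]]])

```text
time: 7.25
tool_pos: [0.4965, 0.0339, 0.2579]
tool_rot: [0.872, 0.49, -0.0, -0.0]
contact_force: [1.3, 0.9, 0.4]
opening: 0.0928
grasp_force: 0.0
```

```bash
python3 go.py .4968 .0328 .192 1.035
```

```text
t 7.25 pos [0.4965 0.0339 0.2579] open 0.0927917935878951 grip 0.0 F [1.3 0.9 0.4]
shift [-0.07  0.09  6.59] turn [-0.01  0.   -0.1 ]
```

Call:
drive_tool(targets=[[-1,[-0.1,0,1.6],[0,0,0]],[-1,[-0.1,0,3.2],[0,0,0]],[-1,[-0.1,0,4.8],[0,0,0]],[1,[-0.1,0,6.2],[0,0,0]],[1,[-0.1,0,6.5],[0,0,0]]])

```text
time: 7.75
tool_pos: [0.4953, 0.0318, 0.1913]
tool_rot: [0.87, 0.492, -0.002, -0.001]
contact_force: [-1.6, 0.4, -0.5]
opening: 0.0812
grasp_force: 0.0
```

Call:
drive_tool(targets=[[1,[0,0,0],[0,0,0]],[1,[0,0,0],[0,0,0]],[1,[0,0,0],[0,0,0]],[1,[0,0,0],[0,0,0]],[1,[0,0,0],[0,0,0]]])

```text
time: 8.25
tool_pos: [0.4971, 0.0313, 0.1941]
tool_rot: [0.87, 0.492, 0.0, 0.0]
contact_force: [0.5, -0.7, 0.4]
opening: 0.0417
grasp_force: 0.0
```

Call:
drive_tool(targets=[[1,[0,0,0],[0,0,0]],[1,[0,0,0],[0,0,0]],[1,[0,0,0],[0,0,0]],[1,[0,0,0],[0,0,0]],[1,[0,0,0],[0,0,0]]])

```text
time: 8.75
tool_pos: [0.4955, 0.0322, 0.1936]
tool_rot: [0.87, 0.492, -0.001, -0.001]
contact_force: [-4.6, 3.2, 3.3]
opening: 0.0151
grasp_force: 29.9
```

```bash
python3 go.py .4965 .0331 .192 -.055; python3 -c "
from pent import *;from cell import *
d=snapshot('scene');pickle.dump(d,open('scene3.pkl','wb'));blobs(d)"
```

```text
t 8.75 pos [0.4955 0.0322 0.1936] open 0.015050380510100029 grip 29.94633972644806 F [-4.6  3.2  3.3]
shift [0.13 0.04 0.16] turn [-0.03  0.02 10.36]
0.153 70 [ 0.4522 -0.0295  0.161 ] r 0.0767 deg 234.7
0.141 26 [ 0.4519 -0.0259  0.145 ] r 0.074 deg 232.9
0.141 64 [0.4182 0.054  0.1465] r 0.0811 deg 165.1
0.13 63 [ 0.4496 -0.0254  0.1347] r 0.075 deg 231.3
0.13 58 [0.4876 0.1134 0.1364] r 0.0808 deg 96.3
0.13 18 [0.4135 0.0579 0.1359] r 0.0866 deg 163.4
0.118 10 [ 0.5426 -0.0088  0.1223] r 0.0623 deg 317.7
0.118 84 [ 0.447  -0.0216  0.1239] r 0.0737 deg 227.9
0.118 76 [0.4134 0.0582 0.1223] r 0.0869 deg 163.2
0.118 30 [0.4862 0.1175 0.1224] r 0.0851 deg 97.0
ptr deg 175.1566748288449
```

Call:
drive_tool(targets=[[1,[0,0,0],[0,0,0.2]],[1,[0,0,0],[0,0,0.6]],[1,[0,0,0],[0,0,1.2]],[1,[0,0,0],[0,0,1.8]],[1,[0,0,0],[0,0,2.4]]])

```text
time: 9.3
tool_pos: [0.4952, 0.0324, 0.1936]
tool_rot: [0.926, 0.378, -0.001, -0.001]
contact_force: [-6.5, 2.7, 5.9]
opening: 0.015
grasp_force: 29.9
```

Call:
drive_tool(targets=[[1,[0,0,0],[0,0,0.6]],[1,[0,0,0],[0,0,1.2]],[1,[0,0,0],[0,0,1.8]],[1,[0,0,0],[0,0,2.4]],[1,[0,0,0],[0,0,3.0]]])

```text
time: 9.8
tool_pos: [0.4951, 0.0326, 0.1936]
tool_rot: [0.973, 0.229, -0.001, -0.001]
contact_force: [-6.0, 3.3, 5.2]
opening: 0.0152
grasp_force: 29.9
```

Call:
drive_tool(targets=[[1,[0,0,0],[0,0,0.6]],[1,[0,0,0],[0,0,1.2]],[1,[0,0,0],[0,0,1.8]],[1,[0,0,0],[0,0,2.4]],[1,[0,0,0],[0,0,3.0]]])

```text
time: 10.3
tool_pos: [0.495, 0.033, 0.1936]
tool_rot: [0.997, 0.074, -0.002, -0.001]
contact_force: [-6.3, 4.9, 5.2]
opening: 0.0153
grasp_force: 29.9
```

Call:
drive_tool(targets=[[1,[0,0,0],[0,0,0.5]],[1,[0,0,0],[0,0,1.0]],[1,[0,0,0],[0,0,1.4]],[1,[0,0,0],[0,0,1.7]],[1,[0,0,0],[0,0,1.9]]])

```text
time: 10.8
tool_pos: [0.495, 0.0332, 0.1936]
tool_rot: [1.0, -0.025, -0.002, -0.001]
contact_force: [-6.2, 6.8, 5.5]
opening: 0.0151
grasp_force: 29.9
```

```bash
python3 go.py .4965 .0331 .192 -.055; python3 - <<'E'
from pent import *;from cell import *
d=snapshot('scene');pickle.dump(d,open('scene4.pkl','wb'));blobs(d)
cv2.imwrite('pics/s4.png',cv2.resize(d['img'][180:310,225:355],None,fx=4.5,fy=4.5,interpolation=2)[:,:,::-1])
t=snapshot('top');pickle.dump(t,open('top4.pkl','wb'));blobs(t)
cv2.imwrite('pics/t4.png',cv2.resize(t['img'][182:282,215:335],None,fx=6,fy=6,interpolation=2)[:,:,::-1])
E
```

```text
t 10.8 pos [0.495  0.0332 0.1936] open 0.01505371482202428 grip 29.945186376571655 F [-6.2  6.8  5.5]
shift [0.15 0.   0.16] turn [-0.03  0.04  0.05]
0.153 76 [0.4154 0.0415 0.1612] r 0.0815 deg 174.1
0.141 24 [0.4128 0.0461 0.1455] r 0.0847 deg 171.2
0.141 65 [0.4741 0.1113 0.1471] r 0.0813 deg 106.0
0.13 51 [0.5596 0.0768 0.1362] r 0.0768 deg 34.7
0.13 79 [0.4124 0.0456 0.1345] r 0.085 deg 171.5
0.13 18 [0.4719 0.1164 0.1354] r 0.0869 deg 106.4
0.118 79 [ 0.4681 -0.0411  0.1235] r 0.0794 deg 249.0
0.118 24 [0.5559 0.0808 0.1231] r 0.0762 deg 38.7
0.118 93 [0.4111 0.0511 0.1236] r 0.0873 deg 168.1
0.118 73 [0.4698 0.1153 0.1227] r 0.0865 deg 108.0
ptr deg 175.1566748288449
0.153 59 [0.4186 0.0382 0.1627] r 0.078 deg 176.3
0.141 16 [0.4708 0.1078 0.1478] r 0.079 deg 109.0
0.13 54 [0.4173 0.0354 0.1339] r 0.0792 deg 178.3
0.118 34 [0.4666 0.1071 0.1217] r 0.0798 deg 112.0
0.118 24 [ 0.4562 -0.0368  0.1247] r 0.0807 deg 240.0
0.118 28 [0.432  0.038  0.1246] r 0.0647 deg 175.7
0.118 9 [0.4103 0.0569 0.1252] r 0.0894 deg 164.5
0.118 20 [0.4013 0.0341 0.126 ] r 0.0952 deg 179.4
ptr deg 175.1566748288449
```

View pics/s4.png

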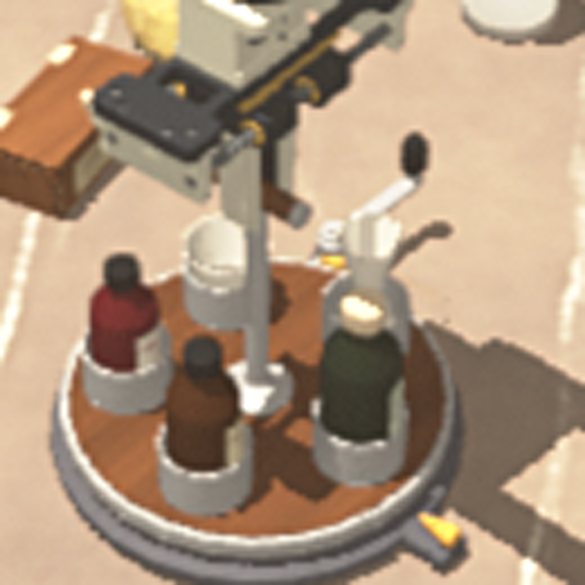

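View pics/t4.png

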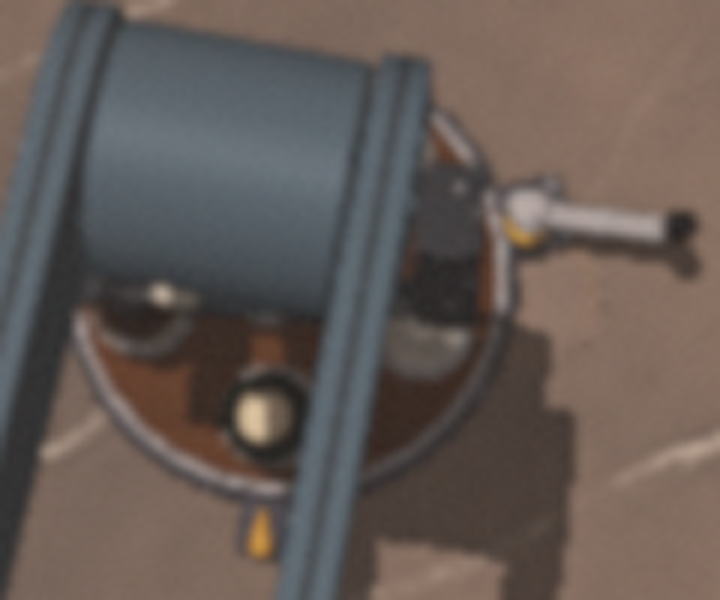

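Both views show the lever fully open, with the knob at (680,225) in the top crop. The green cap at (262,415) is about 1° short of the pointer at (260,535). I'll make a small trim and cross-check the pointer in the scene view.

Call:
drive_tool(targets=[[1,[0,0,0],[0,0,0.1]],[1,[0,0,0],[0,0,0.2]],[1,[0,0,0],[0,0,0.2]],[1,[0,0,0],[0,0,0.2]],[1,[0,0,0],[0,0,0.2]]])

```text
time: 11.4
tool_pos: [0.495, 0.0332, 0.1936]
tool_rot: [0.999, -0.035, -0.002, -0.001]
contact_force: [-6.3, 6.9, 5.3]
opening: 0.0156
grasp_force: 29.9
```

```bash
python3 - <<'E'
from pent import *;from cell import *
for n in('scene','top'):
    d=snapshot(n);blobs(d)
    hsv=cv2.cvtColor(d['img'],cv2.COLOR_RGB2HSV)
    m=((hsv[...,0]>12)&(hsv[...,0]<28)&(hsv[...,1]>150)&(hsv[...,2]>90)).astype(np.uint8)
    u,v=proj(d,[.354,.045,.022]);w=np.zeros_like(m);cv2.circle(w,(int(u),int(v)),9,1,-1)
    M=cv2.moments(m*w,True);c=M['m10']/M['m00'],M['m01']/M['m00'];p=ray(d,*c,.022);print(n,M['m00'],c,p,np.degrees(np.arctan2(*(p[:2]-AX)[::-1])))
    # disc centre in this view: steel rim ellipse fitted at z=.04
    u0=np.array(proj(d,[*AX,.04]));pts=[]
    for a in np.arange(0,6.28,.05):
        rr=np.arange(.110,.122,.0008);q=[proj(d,[AX[0]+r*np.cos(a),AX[1]+r*np.sin(a),.04]) for r in rr];q=np.float32(q)
        g=cv2.remap(d['img'].astype(np.float32).min(2),q[None,:,0],q[None,:,1],1)[0];k=g.argmax();
        if g[k]>110: pts.append(AX+rr[k]*np.array([np.cos(a),np.sin(a)]))
    pts=np.array(pts);r=least_squares(lambda p:np.hypot(*(pts-p[:2]).T)-p[2],[*AX,.117],loss='soft_l1',f_scale=.0015);print('rim',len(pts),r.x,np.degrees(np.arctan2(*(p[:2]-r.x[:2])[::-1])))
s=sense();print(s['time'],s['tool_pos'],s['contact_force'],s['grasp_force'])
E
```

```text
0.153 78 [0.416  0.0427 0.1611] r 0.0811 deg 173.2
0.141 24 [0.4133 0.047  0.1461] r 0.0843 deg 170.5
0.141 63 [0.4762 0.1113 0.1472] r 0.0808 deg 104.6
0.13 53 [0.5599 0.0765 0.1361] r 0.0768 deg 34.4
0.13 72 [0.4136 0.0479 0.135 ] r 0.0842 deg 169.9
0.13 20 [0.4734 0.1162 0.1368] r 0.0863 deg 105.5
0.118 77 [ 0.4671 -0.0409  0.1231] r 0.0796 deg 248.3
0.118 28 [0.5569 0.0795 0.122 ] r 0.0762 deg 37.5
0.118 96 [0.4098 0.0504 0.1242] r 0.0884 deg 168.7
0.118 77 [0.472  0.1156 0.1225] r 0.0861 deg 106.6
ptr deg 175.1566748288449
scene 16.0 (322.625, 298.1875) [0.35319748 0.04892475 0.022     ] 173.69841667229184
rim 105 [0.49533059 0.03426363 0.116387  ] 174.11073067962673
0.153 60 [0.4186 0.0395 0.1624] r 0.0781 deg 175.3
0.141 19 [0.4721 0.1096 0.1473] r 0.0803 deg 107.7
0.13 58 [0.4181 0.0386 0.1334] r 0.0785 deg 176.0
0.118 30 [0.4669 0.1077 0.1223] r 0.0803 deg 111.7
0.118 20 [ 0.4539 -0.0366  0.1246] r 0.0817 deg 238.6
0.118 39 [0.4129 0.0473 0.1252] r 0.0848 deg 170.3
0.118 10 [0.437  0.0323 0.1251] r 0.0595 deg 180.8
ptr deg 175.1566748288449
top 10.0 (257.9, 271.6) [0.35261705 0.0455406  0.022     ] 175.05830574539263
rim 37 [0.49714443 0.03346615 0.11579126] 175.22434819929026
11.5 [0.49495246 0.03319519 0.19354412] [-5.40430476  5.80894931  5.56625209] 29.946885108947754
```

```bash
python3 -c "
from cell import *;print(sign_off())"
```

```text
the job is handed in; nothing more can be done
None
```

The job is handed in at about 11.5 s: the clamp lever is fully open at its stop, the green bottle is at the brass pointer to within about 1° by both cameras, and the gripper still holds the bar handle.

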